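Zero the slide holder, draw out its tray and show it to the lens

ROBOT

A 6-joint arm with a two-finger parallel gripper is mounted at the origin on the work surface. World frame = base frame: x ahead of the robot, y to its left, z up, the work surface at z = 0. Lengths are in m, angles in rad, forces in N, time in s.
With the tool pointing down it reaches from about 0.375 to 0.9 m from the base axis. Payload 3.1 kg.
Tool frame: the origin (TCP) lies between the finger pads, 19 mm behind the fingertips; this is the grasp point; z points along the fingers, y is the line along which they close (so a half turn about z gives the same grasp; the last joint's range is limited). The gripper opens to 87 mm and grips with 3 to 60 N. Pads are 19 mm wide; open, the fingers measure 117 mm over their backs; the gripper's body (75 mm by 190 mm) begins 51 mm behind the grasp point.
Start: joints at [0.966, 0.527, 1.433, -0, 1.181, -0.178], TCP at [0.259, 0.569, 0.241] pointing down, gripper open.
Joint ranges: [-3.08, 3.08], [-0.75, 2.2], [0.22, 2.44], [-1.43, 4.57], [0, 2.65], [-2.85, 2.85]. Speed limits (rad/s): [2.79, 2.79, 3.14, 3.14, 3.14, 3.14].

INTERFACE

Orientations are given as a unit quaternion [x, y, z, w].
In Python, from rig import get_obs, vision, hand_in, nets gives the robot as it stands.
- The arm moves only by the tool apply_moves, never from a script. Its argument "series" is a list of rows, each an object with "offset": the shift along the world's x, y, z in cm, a list of three; "rot": the turn, a rotation vector about the world's x, y, z in degrees, a list of three. A call has 1 to 20 rows; each row is the pose to reach, as a shift and turn from the pose commanded when the call began; what a row does not reach only later rows make up. A row lasts 1/10 s, in which the tool goes at most 50 mm and 8.59 degrees, less where a joint would pass 70% of its speed; a pose out of reach is approached as far as the arm can. A call with a gripper value outside its range is refused whole. "hand" is the opening, from 0 (shut) to 1 (fully open), set as the call begins (left out, the last holds). The fingers move at their own pace and stop on an object; "newtons" is the grip in N (left out, the last holds). Time passes only in rows, so rows that repeat a pose let the fingers close. It gives the time, the measured TCP pose, the force, the opening and the grip force at its end, in the units of the state.
- get_obs(): the state, without advancing time (a new reading comes with each control period).
- vision.camera(name): name is "side" or "top" or "wrist"; returns the picture (400x640x3 uint8, red, green, blue); there is no depth.
- vision.calibration(name): a dict with "K" (3x3 intrinsics, pixels), "R" (3x3) and "t" (3): a world point X has camera coordinates R X + t. Camera axes: x right, y down, z forward; pixel columns grow to the right and rows downward; lengths in m; the calibration is good to about 2 mm. The wrist camera is an equidistant fisheye: a pixel r from the principal point sees the ray r / f radians off the axis. A picture is of the moment at which its call begins: read the wrist's pose just before it. calibration takes no time and is no camera call; for the wrist camera it gives the pose at the moment of the call.
- hand_in(): hands the job in; it is judged then, once.
Trained networks look in the newest picture that a camera, given by its name, has taken for a name from the list of things; names that differ only in an ending like _2 or _b are one class to them, and where a whole thing is asked for, a point or a joint stands for the part that bears it (a point fixed in the world has none). Each returns a list of dicts, best first, with "conf" (0 to 1); they miss things now and then, are a little off and sometimes report something else, mostly with a low value. They report only what shows in the picture. A call takes as long as a camera call. They do not tell look-alikes from the thing itself.
- nets.search_frame(camera, query): "centre" ([x, y, z] in m, in world coordinates, good to about 4 mm: the middle of the surface that is visible of it).
- nets.spot_point(camera, query): "centre" ([x, y, z] in m, in world coordinates, good to about 4 mm: a listed point, or the origin of a listed thing).
The state is a dict: "time": time; "q": joint angles; "joint_velocities": joint speeds; "joint_torque": joint torques, N m; "position": TCP position; "tool_rot": TCP orientation; "ft_force": force on the tool from outside, world axes, zero at the start; "moment": the same for the moment, N m; "grip_width": finger opening in m; "grip_force": force on a finger pad.
Only numpy, scipy, OpenCV 4.12 (cv2) and the standard library are available. Lean on these libraries where they do the work, as an engineer would, in place of code of your own. Each camera call takes 0.05 s, during which the arm holds its last target. There are 200 camera calls.

TASK

Turn the slide holder's knob counter-clockwise (seen from above) back to its zero stop, then lift the holder's cover flap until it stands upright by itself, and draw the steel slide tray hidden beneath it up out of its slot. Hold the tray still in front of the inspection lens, upright, centred on the lens about 9 cm from the glass with its flat face squarely towards it, and finish while still holding it there; leave the flap open and the knob at zero, and do not disturb the other things on the bench or bump the lens unit with the tray.

Things in the scene. Friction and masses are not known exactly. Their poses are not given: they have to be found in the camera images.
- holder: Fixed grey box 132 (x) x 220 (y) x 86 mm high. Origin: centre of underside; x away from robot at yaw 0 (yaw within 0.3), y left. y -110 to 22 mm: well under the flap, inside 120 x 120 mm about (0, -44), floor 6 mm up, with two ribs 25 mm high forming a 7.5 mm slot along x at y -44 in which the tray stands. y 22 to 110 mm: solid console, knob on top.
- knob (a joint): Knob angle (rad): 0 = at its zero stop (cannot go lower), grows clockwise seen from above; starts at 0.6 to 1.4. Friction 0.03 N m; stays where left. At 0 the grip bar lies along the holder's x and the white pointer points to its -x, at the longest white tick, beside a small steel stop pin.
- knob_grip (a point): On the knob's vertical axis at the TCP height to grip (holder frame 0, 66, 118 mm). Black disc of 44 mm diameter, top 11 mm above the console, with an upright grip bar 42 mm long, 12 mm thick, from the disc to 36 mm above the console (4 mm above this point). The point turns with the knob: x along the bar, world yaw = holder yaw - joint knob.
- flap (a joint): Angle of the aluminium cover flap (rad): 0 = shut, grows as its near (-x) edge is lifted; stops at 1.85. Hinge along holder y at its far (+x) edge; hinge friction 0.12 N m keeps the 0.10 kg flap wherever it is left. Wanted: standing open, about 1.5 or more.
- flap_hinge (a point): On the hinge axis, at the flap's middle (holder frame 68, -44, 86 mm). Turns with the flap; when shut its axes are the holder's. The flap is a plate 138 x 132 x 4 mm reaching 136 mm to the -x side of the hinge; its upper face lies 4 mm above the hinge axis.
- flap_tab (a point): Centre of the flap's finger tab: upright disc 24 mm in diameter, 12 mm thick (along holder y), on a stem 12 mm thick; at (-118, 0, 26) mm in the flap_hinge frame, 22 mm above the flap's upper face, 18 mm from its near edge. Pinched along y it turns in the fingers about y as the flap is lifted.
- tray: Loose steel slide tray, hidden under the flap, 0.12 to 0.22 kg: upright plate 80 (x) x 5 (y, normal of its flat faces) x 50 mm high, grip block 32 x 12 x 24 mm on its top edge, 74 mm high in all. Origin: middle of its bottom edge. Starts with its x along the holder's x, at holder (-6 to 6, -44, 6) mm, its top 6 mm below the flap.
- tray_grip (a point): Centre of the tray's grip block to within 2 mm, 64 mm above the tray's origin: where to put the TCP, pinching the 12 mm thickness along the tray's y.
- tray_mid (a point): Centre of the tray's plate, 25 mm above its origin; the point to be centred before the lens.
- lens_unit: Lens on a stand, fixed. Origin on the bench 20 mm in front of the glass; lens looks along its -x, axis level, 165 mm up. Base x 0 to 140, 110 wide, 14 mm high; lens barrel 42 mm diameter, glass at x 20; white head 50 mm diameter, x 45 to 130 mm; top 190 mm up. Yaw within 0.3 (at 0 it looks to the robot's side, -x).
- focus (a point): The point on the optical axis 90 mm in front of the lens glass (lens_unit frame -70, 0, 165 mm), where the middle of the tray's plate is to be held; axes as lens_unit. Nothing is there to see.
- echinoid: Brown dome-shaped echinoid fossil, 54 mm diameter, 31 mm high; bystander. Origin: centre of underside.
- tooth: Resin mammoth tooth replica, 62 by 34 by 27 mm, ridged top; bystander. Origin: centre of underside.
- probe_pen: Steel probe pen lying down, 10 mm thick, 155 mm long along its x; bystander. Origin: under its middle.
- brush: Brush lying down along its x; bystander.
- slide_box: Dull green slide box 100 by 170 by 30 mm; bystander. Origin: centre of underside.
- jar: Jar with white cap, 56 mm diameter, 70 mm high; bystander. Origin: centre of underside.
There are look-alikes about, which are no part of the job. What is shaped like the lens_unit but yellow is not meant.

How it is judged:
By the outcome, as a careful person would: the job done as asked, in the order asked, and still so for the second after the job is handed in, while the arm keeps its last pose, push and grip.
It also fails if it takes over 61 s, if anything falls off the work surface, if the arm or the gripper's body presses on something with over 40 N, if the wrist force passes 120 N, or if a joint passes its speed limit or range.

## Working session

There is one attempt and no reset: what is moved stays moved. The work goes in short steps, Python scripts to look and compute and a tool call to move; the robot and the scene stay as the last step left them, time stands still between calls to the robot, and variables do not carry over. Pictures are saved under pics/ and viewed, at most 10 in all, crops included, and the job is handed in when it is done.

Besides the shell and the picture viewer there is one more tool, called as a command line: name --argument value ..., lists and objects as JSON in quotes. apply_moves: Moves the arm, as the interface text tells. Its arguments: {"type":"object","properties":{"series":{"type":"array"},"hand":{"type":"number"},"newtons":{"type":"number"}},"required":["series"]}

```bash
ls; mkdir -p pics; cat > h.py <<'E'
import numpy as np, cv2
from rig import get_obs, vision, nets
def proj(cam,X):
    c=vision.calibration(cam); K,R,t=map(np.array,(c["K"],c["R"],c["t"]))
    p=(np.atleast_2d(X)@R.T+t); p=p@K.T; return p[:,:2]/p[:,2:]
def ray_at_z(cam,uv,z):
    c=vision.calibration(cam); K,R,t=map(np.array,(c["K"],c["R"],c["t"]))
    d=R.T@np.linalg.solve(K,[*uv,1]); o=-R.T@t; return o+d*(z-o[2])/d[2]
def save(n,im,s=1.25): cv2.imwrite(f"pics/{n}.png",cv2.resize(im[...,::-1],None,fx=s,fy=s))
E
python3 - <<'E'
from h import *
for c in ("top","side"):
    save(c+"0",vision.camera(c))
    for q in ("holder","knob_grip","flap_hinge","flap_tab","lens_unit","focus"):
        print(c,q,[(np.round(d["centre"],3).tolist(),round(d["conf"],2)) for d in nets.spot_point(c,q)][:4])
o=get_obs();print({k:np.round(v,3).tolist() for k,v in o.items()})
E
```

```text
pics
top holder [([0.502, -0.203, -0.001], 0.56)]
top knob_grip [([0.502, -0.133, 0.117], 0.51)]
top flap_hinge [([0.57, -0.245, 0.083], 0.62)]
top flap_tab [([0.45, -0.246, 0.113], 0.64)]
top lens_unit [([0.363, 0.43, 0.002], 0.86), ([0.172, 0.283, 0.0], 0.74), ([0.686, -0.306, 0.002], 0.62), ([0.508, 0.172, 0.001], 0.56)]
top focus []
side holder [([0.499, -0.199, -0.003], 0.67)]
side knob_grip [([0.502, -0.135, 0.117], 0.71)]
side flap_hinge [([0.571, -0.24, 0.088], 0.55)]
side flap_tab [([0.45, -0.244, 0.11], 0.59)]
side lens_unit [([0.178, 0.283, 0.004], 0.9), ([0.512, 0.172, 0.001], 0.87), ([0.691, -0.308, -0.003], 0.61), ([0.364, 0.428, 0.001], 0.56)]
side focus [([0.618, -0.329, 0.165], 0.59)]
{'time': 0.7, 'q': [0.965, 0.527, 1.433, 0.0, 1.181, -0.179], 'joint_velocities': [-0.0, 0.001, -0.001, 0.0, -0.001, 0.001], 'joint_torque': [-0.0, -43.986, -17.695, 0.064, 0.05, 0.0], 'position': [0.259, 0.569, 0.241], 'tool_rot': [0.212, 0.977, 0.0, 0.0], 'ft_force': [0.092, 0.008, -0.62], 'moment': [0.023, -0.033, 0.002], 'grip_force': 0.0, 'grip_width': 0.087}
```

View pics/top0.png

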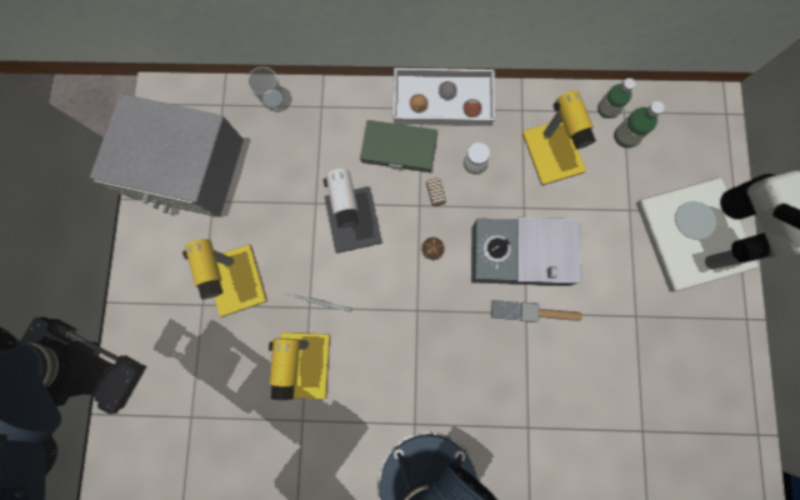

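View pics/side0.png

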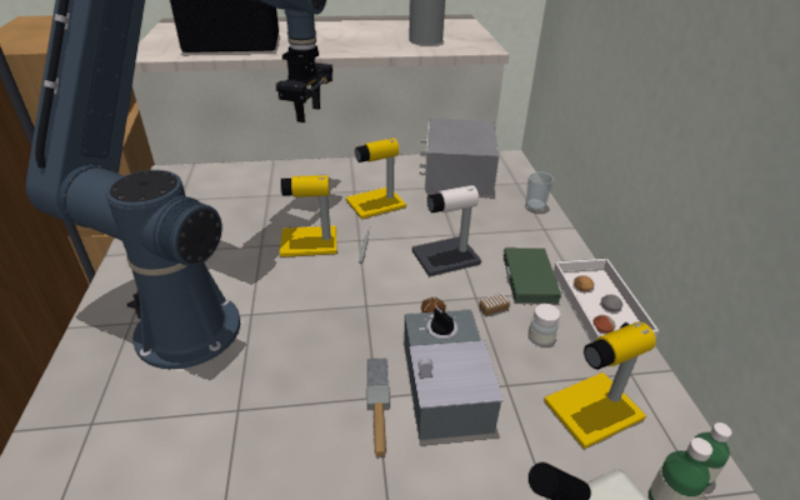

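The top view (800 px picture) shows the holder at about (527,250), with the knob at (497,248) and the tab at (552,271). The white lens unit is at about (350,210). The other three lens units are yellow look-alikes. I'll refine the yaws with model overlays.

```bash
cat >> h.py <<'E'
def P(o,yaw,pts):
    c,s=np.cos(yaw),np.sin(yaw); return np.atleast_2d(pts)@np.array([[c,s,0],[-s,c,0],[0,0,1]])+np.array(o)
E
python3 - <<'E'
from h import *
im=vision.camera("top"); si=vision.camera("side")
S=8
def crop(im,cam,u0,v0,w,h,polys):
    c=cv2.resize(im[v0:v0+h,u0:u0+w,::-1],None,fx=S*.5,fy=S*.5,interpolation=cv2.INTER_CUBIC)
    for X,col in polys:
        p=((proj(cam,X)-[u0,v0]+.5)*S*.5).astype(int); cv2.polylines(c,[p],True,col,1)
    return c
ho=[.501,-.201,0]; 
def box(x0,x1,y0,y1,z): return [[x0,y0,z],[x1,y0,z],[x1,y1,z],[x0,y1,z]]
H=[(P(ho,-.01,box(-.066,.066,.022,.11,.086)),(0,255,0)),(P(ho,-.01,box(-.068,.068,-.11,.022,.09)),(0,0,255)),(P(ho,-.01,[[0,.066,.122],[.001,.066,.122]]),(255,0,0))]
lo=[.510,.172,0]
L=[(P(lo,.145,box(0,.14,-.055,.055,.014)),(0,255,0)),(P(lo,.145,[[.02,0,.165],[.13,0,.165]]),(0,0,255)),(P(lo,.145,[[.045,-.025,.165],[.13,-.025,.165],[.13,.025,.165],[.045,.025,.165]]),(255,0,0))]
a=np.hstack([crop(im,"top",370,160,105,75,H),crop(im,"top",240,120,85,75,L)])
b=np.hstack([crop(si,"side",315,240,105,110,H),crop(si,"side",315,140,85,110,L)])
m=np.vstack([a,b]); m=cv2.resize(m,(760,int(m.shape[0]*760/m.shape[1])));cv2.imwrite("pics/m1.png",m[:,:]);print(m.shape)
E
```

```text
(740, 760, 3)
```

View pics/m1.png

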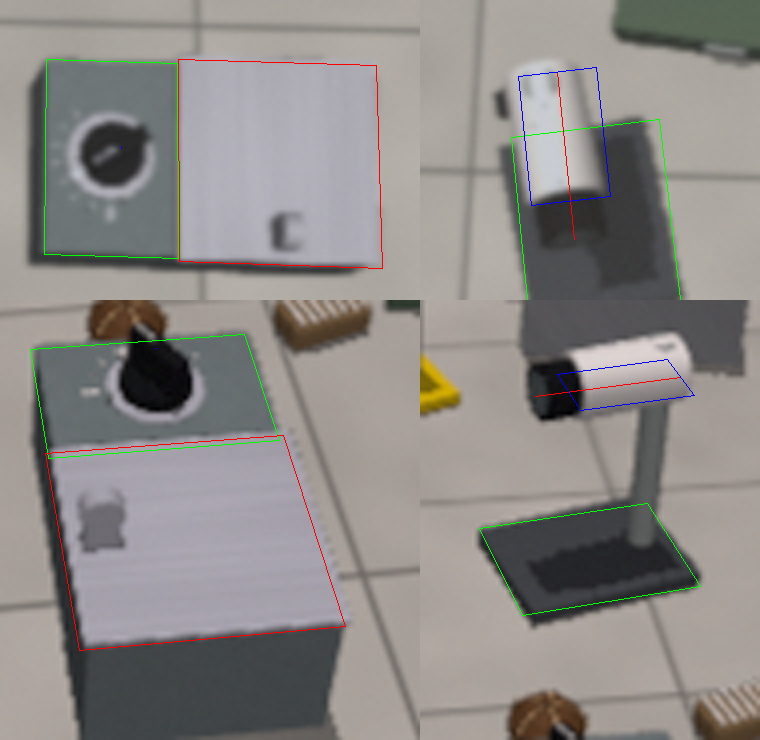

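The montage shows the holder overlay fitting at yaw ≈ -0.01. The knob pointer end at (93,163) against its centre at (115,150) gives about 1.02 rad. The lens overlay is a few pixels off, so I'll fit that numerically. I'll move above the knob first.

apply_moves --series '[{"offset": [2, -4, 2], "rot": [0, 0, -5]}, {"offset": [24.3, -70.4, 2], "rot": [0, 0, -34.6]}, {"offset": [24.3, -70.4, 2], "rot": [0, 0, -34.6]}, {"offset": [24.3, -70.4, 2], "rot": [0, 0, -34.6]}, {"offset": [24.3, -70.4, 2], "rot": [0, 0, -34.6]}, {"offset": [24.3, -70.4, 2], "rot": [0, 0, -34.6]}, {"offset": [24.3, -70.4, 2], "rot": [0, 0, -34.6]}, {"offset": [24.3, -70.4, 2], "rot": [0, 0, -34.6]}, {"offset": [24.3, -70.4, 2], "rot": [0, 0, -34.6]}, {"offset": [24.3, -70.4, 2], "rot": [0, 0, -34.6]}, {"offset": [24.3, -70.4, 2], "rot": [0, 0, -34.6]}, {"offset": [24.3, -70.4, 2], "rot": [0, 0, -34.6]}, {"offset": [24.3, -70.4, 2], "rot": [0, 0, -34.6]}, {"offset": [24.3, -70.4, 2], "rot": [0, 0, -34.6]}, {"offset": [24.3, -70.4, 2], "rot": [0, 0, -34.6]}, {"offset": [24.3, -70.4, 2], "rot": [0, 0, -34.6]}, {"offset": [24.3, -70.4, 2], "rot": [0, 0, -34.6]}, {"offset": [24.3, -70.4, -4], "rot": [0, 0, -34.6]}, {"offset": [24.3, -70.4, -4], "rot": [0, 0, -34.6]}, {"offset": [24.3, -70.4, -4], "rot": [0, 0, -34.6]}]' --hand 0.6

```text
time: 2.8
position: [0.4996, -0.1328, 0.1997]
tool_rot: [0.492, 0.871, -0.0, -0.003]
ft_force: [0.3, 1.5, 0.8]
grip_width: 0.0526
grip_force: 0.0
```

```bash
cat > fit.py <<'E'
from h import *
from scipy.optimize import differential_evolution
def box(x0,x1,y0,y1,z): return np.array([[x0,y0,z],[x1,y0,z],[x1,y1,z],[x0,y1,z]])
def samp(b,n=40):
    out=[]
    for i in range(4):
        a,c=b[i],b[(i+1)%4]; out.append(a+(c-a)*np.linspace(.02,.98,n)[:,None])
    return np.vstack(out)
def fit(models,x0,cams,z=0):
    D={}
    for c in cams:
        g=cv2.cvtColor(vision.camera(c),cv2.COLOR_RGB2GRAY)
        D[c]=cv2.distanceTransform(255-cv2.Canny(g,25,70),cv2.DIST_L2,5)
    cal={c:vision.calibration(c) for c in cams}
    pts=np.vstack([samp(m) for m in models])
    def cost(p):
        X=P([p[0],p[1],z],p[2],pts); s=0
        for c in cams:
            k=cal[c]; q=(X@np.array(k["R"]).T+np.array(k["t"]))@np.array(k["K"]).T; q=q[:,:2]/q[:,2:]
            s+=np.minimum(cv2.remap(D[c],q[:,0].astype(np.float32)[None],q[:,1].astype(np.float32)[None],cv2.INTER_LINEAR),4).mean()
        return s
    r=differential_evolution(cost,[(x0[0]-.02,x0[0]+.02),(x0[1]-.02,x0[1]+.02),(x0[2]-.15,x0[2]+.15)],seed=1,popsize=20,tol=1e-6)
    return np.round(r.x,4),round(r.fun,3)
E
python3 - <<'E'
from fit import *
L=[box(0,.14,-.055,.055,.014)]
for cs in (["top"],["side"],["top","side"]): print(cs,fit(L,[.51,.175,.145],cs))
o=get_obs();print(o["position"],o["tool_rot"],o["time"])
im=vision.camera("wrist");save("w1",im)
for q in ("knob_grip","flap_tab"): print([(d["centre"],d["conf"]) for d in nets.spot_point("wrist",q)][:2])
k=vision.calibration("wrist");print(k)
E
```

```text
['top'] (array([0.5104, 0.1688, 0.2501]), np.float64(2.16))
['side'] (array([0.4943, 0.195 , 0.1418]), np.float64(1.192))
['top', 'side'] (array([0.5104, 0.168 , 0.2588]), np.float64(3.622))
[ 0.50269069 -0.13496259  0.20284931] [4.92406038e-01 8.70364262e-01 6.15921169e-05 1.53013636e-03] 3.0
[([0.5058, -0.1337, 0.1169], 0.9), ([0.6487, -0.0045, 0.0005], 0.61)]
[]
{'K': array([[309.70691629,   0.        , 317.24905475],
       [  0.        , 309.70691629, 198.66914838],
       [  0.        ,   0.        ,   1.        ]]), 'R': array([[ 0.85725298,  0.51489187,  0.00192211],
       [ 0.49903782, -0.83176501,  0.24316296],
       [ 0.12680138, -0.20749296, -0.96998355]]), 't': array([-0.36166758, -0.38275778,  0.25972216])}
```

View pics/w1.png

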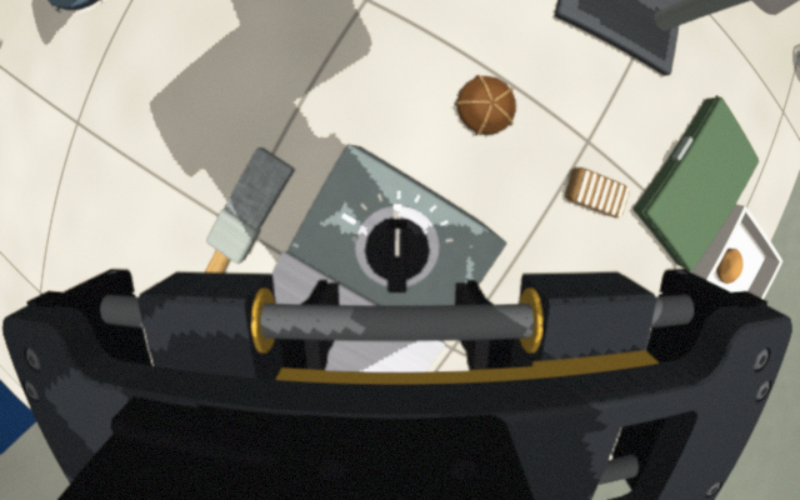

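The wrist picture shows the bar vertical at column 398, the image centre, with the pointer up. The fingers are aligned with the bar, so I'll descend and grip.

apply_moves --series '[{"offset": [0, 0, -4], "rot": [0, 0, 0]}, {"offset": [0, 0, -7], "rot": [0, 0, 0]}, {"offset": [0, 0, -8.2], "rot": [0, 0, 0]}, {"offset": [0, 0, -8.2], "rot": [0, 0, 0]}, {"offset": [0, 0, -8.2], "rot": [0, 0, 0]}]'

```text
time: 3.65
position: [0.5025, -0.1355, 0.1201]
tool_rot: [0.493, 0.87, 0.0, 0.001]
ft_force: [0.1, -0.6, 0.3]
grip_width: 0.0521
grip_force: 0.0
```

apply_moves --series '[{"offset": [0, 0, 0], "rot": [0, 0, 0]}, {"offset": [0, 0, 0], "rot": [0, 0, 0]}, {"offset": [0, 0, 0], "rot": [0, 0, 0]}, {"offset": [0, 0, 0], "rot": [0, 0, 0]}, {"offset": [0, 0, 0], "rot": [0, 0, 0]}]' --hand 0 --newtons 15

```text
time: 4.15
position: [0.5018, -0.1351, 0.1195]
tool_rot: [0.493, 0.87, 0.0, 0.0]
ft_force: [0.2, 0.1, -0.4]
grip_width: 0.0199
grip_force: 0.0
```

apply_moves --series '[{"offset": [0, 0, 0], "rot": [0, 0, 6]}, {"offset": [0, 0, 0], "rot": [0, 0, 12]}, {"offset": [0, 0, 0], "rot": [0, 0, 18]}, {"offset": [0, 0, 0], "rot": [0, 0, 24]}, {"offset": [0, 0, 0], "rot": [0, 0, 30]}, {"offset": [0, 0, 0], "rot": [0, 0, 36]}, {"offset": [0, 0, 0], "rot": [0, 0, 42]}, {"offset": [0, 0, 0], "rot": [0, 0, 47]}, {"offset": [0, 0, 0], "rot": [0, 0, 51]}, {"offset": [0, 0, 0], "rot": [0, 0, 54]}, {"offset": [0, 0, 0], "rot": [0, 0, 56]}, {"offset": [0, 0, 0], "rot": [0, 0, 56]}]'

```text
time: 5.35
position: [0.5027, -0.1337, 0.1194]
tool_rot: [0.027, 1.0, 0.001, 0.001]
ft_force: [4.3, 5.9, 0.3]
grip_width: 0.0118
grip_force: 15.0
```

```bash
python3 - <<'E'
from rig import get_obs
import numpy as np
o=get_obs();print({k:np.round(v,3).tolist() for k,v in o.items()})
E
```

```text
{'time': 5.35, 'q': [-0.477, 0.574, 1.804, 0.004, 0.763, -1.996], 'joint_velocities': [0.0, -0.001, -0.0, 0.0, -0.002, 0.016], 'joint_torque': [-3.261, -38.498, -10.028, -1.333, 0.194, -0.076], 'position': [0.503, -0.134, 0.119], 'tool_rot': [0.027, 1.0, 0.001, 0.001], 'ft_force': [4.259, 5.896, 0.331], 'moment': [0.975, -0.547, 0.025], 'grip_force': 14.994, 'grip_width': 0.012}
```

apply_moves --series '[{"offset": [0, 0, 0], "rot": [0, 0, 1]}, {"offset": [0, 0, 0], "rot": [0, 0, 2]}, {"offset": [0, 0, 0], "rot": [0, 0, 3]}, {"offset": [0, 0, 0], "rot": [0, 0, 3]}]'

```text
time: 5.75
position: [0.5027, -0.1337, 0.1194]
tool_rot: [0.001, 1.0, 0.001, 0.001]
ft_force: [4.0, 5.3, 0.3]
grip_width: 0.0119
grip_force: 15.0
```

```bash
python3 - <<'E'
from rig import get_obs
o=get_obs();print(o["tool_rot"],o["moment"],o["ft_force"])
E
```

```text
[0.00128646 0.99999784 0.00114833 0.0011629 ] [ 0.99749397 -0.53830976 -0.10216907] [4.02444073 5.26047165 0.25611353]
```

apply_moves --series '[{"offset": [0, 0, 0], "rot": [0, 0, 1]}, {"offset": [0, 0, 0], "rot": [0, 0, 2]}, {"offset": [0, 0, 0], "rot": [0, 0, 2]}]'

```text
time: 6.05
position: [0.5027, -0.1337, 0.1194]
tool_rot: [-0.015, 1.0, 0.001, 0.001]
ft_force: [3.2, 5.4, 1.1]
grip_width: 0.0123
grip_force: 15.3
```

```bash
python3 - <<'E'
from rig import get_obs
o=get_obs();print(o["tool_rot"],o["moment"],o["ft_force"])
E
```

```text
[-0.01546235  0.99987888  0.00128958  0.00121888] [ 0.99683473 -0.53863626 -0.38419101] [3.24268975 5.43552251 1.05916508]
```

The stop is reached: the moment is rising and the bar lies along x. Releasing and moving above the tab.

apply_moves --series '[{"offset": [0, 0, 0], "rot": [0, 0, 0]}, {"offset": [0, 0, 0], "rot": [0, 0, 0]}, {"offset": [0, 0, 0], "rot": [0, 0, 0]}, {"offset": [0, 0, 4], "rot": [0, 0, 0]}, {"offset": [0, 0, 8], "rot": [0, 0, -2]}, {"offset": [-2.5, -5, 8], "rot": [0, 0, -2]}, {"offset": [-5, -9, 8], "rot": [0, 0, -2]}, {"offset": [-5, -10.9, 8], "rot": [0, 0, -2]}, {"offset": [-5, -10.9, 8], "rot": [0, 0, -2]}]' --hand 0.6

```text
time: 6.95
position: [0.4514, -0.2476, 0.1996]
tool_rot: [0.003, 1.0, -0.001, 0.001]
ft_force: [0.7, 0.9, 0.0]
grip_width: 0.0523
grip_force: 0.0
```

```bash
python3 - <<'E'
from h import *
o=get_obs();print(o["position"],o["tool_rot"],o["time"])
im=vision.camera("wrist");s=nets.spot_point("wrist","flap_tab"); print(s[:2]);
s=nets.spot_point("wrist","knob_grip"); print(s[:2]);
a=vision.camera("top")
a=cv2.resize(a[90:260,240:480],(600,425),interpolation=cv2.INTER_CUBIC)
c=np.vstack([a[:, :],]);w=cv2.resize(im,(200,125))
save("t2",c,1);save("w2",im)
E
```

```text
[ 0.45139125 -0.24755172  0.19961632] [ 2.65179981e-03  9.99995569e-01 -1.13933915e-03  7.28730822e-04] 6.95
[{'centre': [0.4531, -0.2427, 0.1126], 'conf': 0.8}]
[]
```

View pics/w2.png

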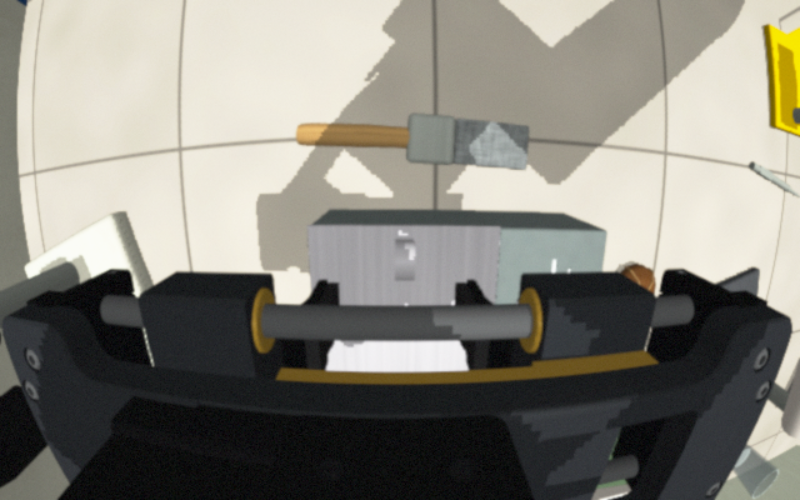

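The wrist picture shows the tab at column 404, about 3 mm to +y. Correcting and pinching it.

apply_moves --series '[{"offset": [0.1, 0.3, -4], "rot": [0, 0, 0]}, {"offset": [0.1, 0.3, -7], "rot": [0, 0, 0]}, {"offset": [0.1, 0.3, -8.3], "rot": [0, 0, 0]}, {"offset": [0.1, 0.3, -8.3], "rot": [0, 0, 0]}]'

```text
time: 7.55
position: [0.4517, -0.2386, 0.1142]
tool_rot: [-0.001, 1.0, 0.002, -0.002]
ft_force: [-0.4, 0.6, -0.1]
grip_width: 0.0523
grip_force: 0.0
```

apply_moves --series '[{"offset": [0, 0, 0], "rot": [0, 0, 0]}, {"offset": [0, 0, 0], "rot": [0, 0, 0]}, {"offset": [0, 0, 0], "rot": [0, 0, 0]}, {"offset": [0, 0, 0], "rot": [0, 0, 0]}, {"offset": [0, 0, 0], "rot": [0, 0, 0]}, {"offset": [0, 0, 0], "rot": [0, 0, 0]}, {"offset": [0, 0, 0], "rot": [0, 0, 0]}]' --hand 0 --newtons 12

```text
time: 8.25
position: [0.4529, -0.2429, 0.1167]
tool_rot: [0.0, 1.0, -0.002, 0.0]
ft_force: [-1.8, -4.3, 1.0]
grip_width: 0.0119
grip_force: 12.0
```

```bash
python3 - <<'E'
import numpy as np
r=np.hypot(118,26);a0=np.arctan2(26,-118)
for th in np.linspace(0,1.7,18)[1:]:
    print(round(th,2),np.round((np.array([np.cos(a0-th),np.sin(a0-th)])*r-[-118,26])/10,2).tolist())
E
```

```text
0.1 [0.32, 1.17]
0.2 [0.75, 2.29]
0.3 [1.3, 3.37]
0.4 [1.94, 4.39]
0.5 [2.69, 5.34]
0.6 [3.53, 6.21]
0.7 [4.45, 6.99]
0.8 [5.44, 7.68]
0.9 [6.5, 8.26]
1.0 [7.61, 8.73]
1.1 [8.76, 9.1]
1.2 [9.95, 9.34]
1.3 [11.15, 9.47]
1.4 [12.36, 9.47]
1.5 [13.56, 9.35]
1.6 [14.74, 9.12]
1.7 [15.9, 8.77]
```

Pinched at 11.9 mm. Lifting along the arc.

apply_moves --series '[{"offset": [0.32, 0, 1.17], "rot": [0, 0, 0]}, {"offset": [0.75, 0, 2.29], "rot": [0, 0, 0]}, {"offset": [1.3, 0, 3.37], "rot": [0, 0, 0]}, {"offset": [1.94, 0, 4.39], "rot": [0, 0, 0]}, {"offset": [2.69, 0, 5.34], "rot": [0, 0, 0]}, {"offset": [3.53, 0, 6.21], "rot": [0, 0, 0]}, {"offset": [4.45, 0, 6.99], "rot": [0, 0, 0]}, {"offset": [5.44, 0, 7.68], "rot": [0, 0, 0]}]'

```text
time: 9.05
position: [0.5069, -0.2434, 0.1935]
tool_rot: [0.0, 1.0, -0.002, -0.0]
ft_force: [-1.2, -5.5, -3.6]
grip_width: 0.0121
grip_force: 12.0
```

apply_moves --series '[{"offset": [1.06, 0, 0.58], "rot": [0, 0, 0]}, {"offset": [2.17, 0, 1.05], "rot": [0, 0, 0]}, {"offset": [3.32, 0, 1.42], "rot": [0, 0, 0]}, {"offset": [4.51, 0, 1.66], "rot": [0, 0, 0]}, {"offset": [5.71, 0, 1.79], "rot": [0, 0, 0]}, {"offset": [6.92, 0, 1.79], "rot": [0, 0, 0]}, {"offset": [8.12, 0, 1.67], "rot": [0, 0, 0]}, {"offset": [9.3, 0, 1.44], "rot": [0, 0, 0]}, {"offset": [9.9, 0, 1.3], "rot": [0, 0, 0]}, {"offset": [9.9, 0, 1.3], "rot": [0, 0, 0]}]'

```text
time: 10.05
position: [0.6069, -0.2443, 0.2061]
tool_rot: [0.001, 1.0, -0.003, 0.001]
ft_force: [0.1, -6.1, -0.4]
grip_width: 0.0117
grip_force: 12.0
```

```bash
python3 - <<'E'
from h import *
o=get_obs();print(o["position"],o["tool_rot"],o["ft_force"],o["time"])
im=vision.camera("side");a=cv2.resize(im[130:390,250:450],(600,600*26//20)[:2] if 0 else (460,598),interpolation=cv2.INTER_CUBIC)
save("s3",a,1)
E
```

```text
[ 0.60686233 -0.24426535  0.20609237] [ 5.29499987e-04  9.99995619e-01 -2.84380673e-03  6.28234808e-04] [ 0.12534819 -6.14404401 -0.40808058] 10.05
```

View pics/s3.png

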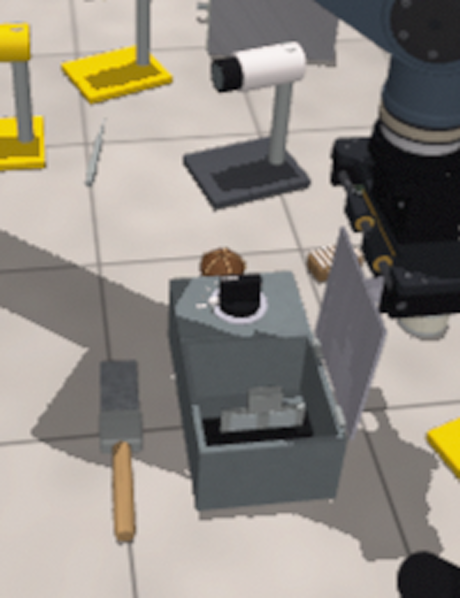

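The flap stands open at about 1.66 rad, the tray shows in the slot at (265,408), and the knob bar lies along x. Releasing and moving over the tray.

apply_moves --series '[{"offset": [0, 0, 0], "rot": [0, 0, 0]}, {"offset": [0, 0, 0], "rot": [0, 0, 0]}, {"offset": [0, 0, 0], "rot": [0, 0, 0]}, {"offset": [0, 0, 3], "rot": [0, 0, 0]}, {"offset": [0, 0, 7], "rot": [0, 0, 0]}, {"offset": [0, 0, 8.5], "rot": [0, 0, 0]}, {"offset": [-4, 0, 8.5], "rot": [0, 0, 0]}, {"offset": [-8, 0, 8.5], "rot": [0, 0, 0]}, {"offset": [-10.6, 0, 8], "rot": [0, 0, 0]}, {"offset": [-10.6, 0, 4], "rot": [0, 0, 0]}, {"offset": [-10.6, 0, 1], "rot": [0, 0, 0]}, {"offset": [-10.6, 0, -1.5], "rot": [0, 0, 0]}, {"offset": [-10.6, 0, -1.5], "rot": [0, 0, 0]}]' --hand 0.45

```text
time: 11.4
position: [0.4977, -0.239, 0.1879]
tool_rot: [0.0, 1.0, 0.003, -0.003]
ft_force: [-0.5, 0.7, -0.4]
grip_width: 0.0389
grip_force: 0.0
```

```bash
python3 - <<'E'
from h import *
for c in ("side","wrist","top"):
    o=get_obs();im=vision.camera(c)
    print(c,o["position"])
    for q in ("tray_grip","tray","flap_hinge","flap_tab","knob_grip"): print(q,[(np.round(d["centre"],4).tolist(),round(d["conf"],2)) for d in nets.spot_point(c,q)][:2])
    if c=="wrist": save("w4",im)
E
```

```text
side [ 0.49768736 -0.23898306  0.18794169]
tray_grip [([0.5066, -0.2466, 0.0741], 0.64), ([0.3734, -0.2264, 0.0044], 0.31)]
tray [([0.5087, -0.2406, 0.0067], 0.93)]
flap_hinge [([0.5689, -0.2409, 0.0876], 0.69)]
flap_tab [([0.606, -0.2464, 0.1978], 0.66), ([0.5066, -0.2418, 0.0065], 0.61)]
knob_grip [([0.5044, -0.1357, 0.1178], 0.65)]
wrist [ 0.50100122 -0.24156026  0.192643  ]
tray_grip [([0.5072, -0.2414, 0.071], 0.64)]
tray [([0.5079, -0.245, 0.0038], 0.62), ([0.5081, -0.2452, 0.0266], 0.35)]
flap_hinge [([0.568, -0.2464, 0.0838], 0.63)]
flap_tab [([0.3759, -0.2386, 0.0028], 0.68)]
knob_grip [([0.5052, -0.1302, 0.1145], 0.69)]
top [ 0.50021979 -0.24115419  0.19144906]
tray_grip []
tray []
flap_hinge [([0.5706, -0.2432, 0.0859], 0.59)]
flap_tab [([0.6036, -0.244, 0.2017], 0.83)]
knob_grip []
```

View pics/w4.png

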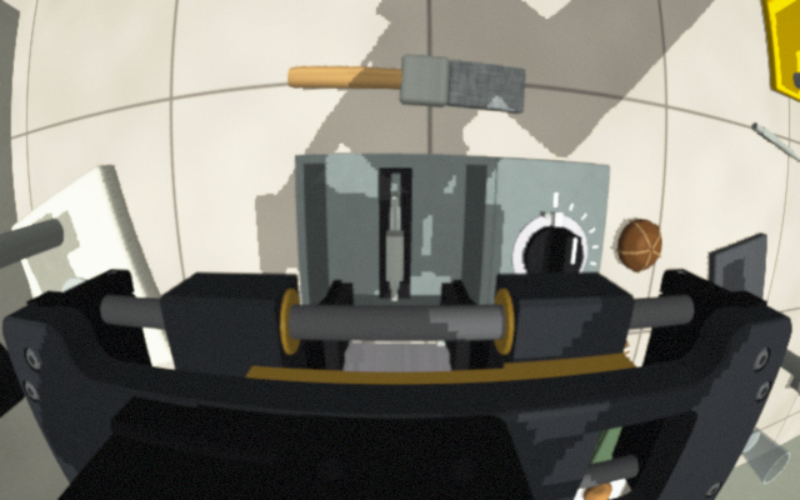

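The wrist picture shows the tray's grip block at column 395, the image centre. I'll descend, shifting about 6 mm in +x.

apply_moves --series '[{"offset": [0.6, 0, -3], "rot": [0, 0, 0]}, {"offset": [0.6, 0, -6], "rot": [0, 0, 0]}, {"offset": [0.6, 0, -9], "rot": [0, 0, 0]}, {"offset": [0.6, 0, -11], "rot": [0, 0, 0]}, {"offset": [0.6, 0, -12], "rot": [0, 0, 0]}, {"offset": [0.6, 0, -12], "rot": [0, 0, 0]}, {"offset": [0.6, 0, -12], "rot": [0, 0, 0]}]'

```text
time: 13.0
position: [0.5066, -0.2415, 0.0716]
tool_rot: [0.0, 1.0, -0.0, 0.0]
ft_force: [0.4, -0.6, 0.4]
grip_width: 0.0392
grip_force: 0.0
```

apply_moves --series '[{"offset": [0, 0, 0], "rot": [0, 0, 0]}, {"offset": [0, 0, 0], "rot": [0, 0, 0]}, {"offset": [0, 0, 0], "rot": [0, 0, 0]}, {"offset": [0, 0, 0], "rot": [0, 0, 0]}, {"offset": [0, 0, 0], "rot": [0, 0, 0]}, {"offset": [0, 0, 0], "rot": [0, 0, 0]}, {"offset": [0, 0, 0], "rot": [0, 0, 0]}]' --hand 0 --newtons 25

```text
time: 13.7
position: [0.5063, -0.2417, 0.0714]
tool_rot: [0.0, 1.0, -0.001, 0.0]
ft_force: [-0.4, -2.4, 2.6]
grip_width: 0.0122
grip_force: 24.8
```

```bash
python3 - <<'E'
from rig import get_obs
o=get_obs();print(o["position"],o["tool_rot"],o["ft_force"],o["moment"])
E
```

```text
[ 0.50633099 -0.24169839  0.07141391] [ 4.33100080e-04  9.99999687e-01 -5.55260234e-04  3.59847236e-04] [-0.42947274 -2.35432913  2.62895461] [-0.46916452  0.21177001 -0.09114503]
```

apply_moves --series '[{"offset": [0, 0, 1], "rot": [0, 0, 0]}, {"offset": [0, 0, 2], "rot": [0, 0, 0]}, {"offset": [0, 0, 4], "rot": [0, 0, 0]}, {"offset": [0, 0, 6], "rot": [0, 0, 0]}, {"offset": [0, 0, 9], "rot": [0, 0, 0]}, {"offset": [0, 0, 12], "rot": [0, 0, 0]}, {"offset": [0, 0, 15], "rot": [0, 0, 0]}, {"offset": [0, 0, 17], "rot": [0, 0, 0]}, {"offset": [0, 0, 17], "rot": [0, 0, 0]}]'

```text
time: 14.6
position: [0.5073, -0.2411, 0.2446]
tool_rot: [0.0, 1.0, -0.001, 0.003]
ft_force: [0.2, 0.3, -0.7]
grip_width: 0.0118
grip_force: 24.9
```

```bash
python3 - <<'E'
from fit import *
o=get_obs();print(o["position"],o["tool_rot"],o["ft_force"],o["grip_width"])
t=vision.camera("top");s=vision.camera("side")
for c in ("top","side"):
    for q in ("lens_unit","focus"):
        for f in ("spot_point","search_frame"):
            print(c,q,f,[(np.round(d["centre"],4).tolist(),round(d["conf"],2)) for d in getattr(nets,f)(c,q)][:5])
def mk(im,u0,v0,w,h,S):
    m=cv2.resize(im[v0:v0+h,u0:u0+w],None,fx=S,fy=S,interpolation=cv2.INTER_CUBIC);return m
a=mk(t,240,110,80,110,5.4); b=mk(s,310,130,90,110,5.4)[:, :360]
print(a.shape,b.shape)
save("l5",np.hstack([a[:594,:430],b[:594]]),1)
E
```

```text
[ 0.50733613 -0.241124    0.24457585] [ 2.19862830e-04  9.99995384e-01 -1.40764627e-03  2.68363679e-03] [ 0.18610966  0.30322434 -0.68227935] 0.01183532312991457
top lens_unit spot_point [([0.5064, 0.1682, 0.0044], 0.97), ([0.6871, -0.3078, 0.0015], 0.83), ([0.1731, 0.2852, 0.0022], 0.74), ([0.3599, 0.433, 0.001], 0.64)]
top lens_unit search_frame [([0.2584, 0.2738, 0.1658], 0.9), ([0.4303, 0.4468, 0.0106], 0.69), ([0.7507, -0.2769, 0.013], 0.63)]
top focus spot_point []
top focus search_frame [([0.4302, 0.443, 0.0149], 0.92), ([0.5693, 0.1807, 0.0121], 0.88), ([0.7576, -0.2756, 0.013], 0.71), ([0.2548, 0.269, 0.167], 0.62)]
side lens_unit spot_point [([0.3619, 0.4257, 0.0009], 0.93), ([0.6936, -0.309, -0.0016], 0.83), ([0.1744, 0.2855, 0.0001], 0.73), ([0.511, 0.1728, 0.0015], 0.65)]
side lens_unit search_frame [([0.4329, 0.4439, 0.0154], 0.96), ([0.7545, -0.2903, 0.0143], 0.96), ([0.534, 0.1705, 0.0133], 0.94), ([0.2532, 0.2668, 0.0162], 0.77)]
side focus spot_point [([0.6182, -0.3272, 0.162], 0.58)]
side focus search_frame [([0.7507, -0.2909, 0.0165], 0.91), ([0.2532, 0.2689, 0.0133], 0.72), ([0.4335, 0.4445, 0.0143], 0.63)]
(594, 432, 3) (594, 360, 3)
```

View pics/l5.png

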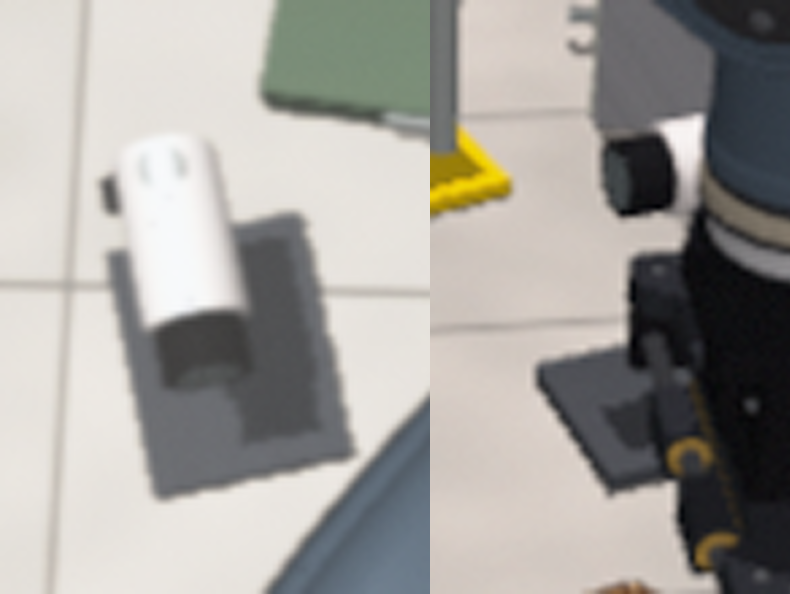

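```bash
python3 - <<'E'
from h import *
c=[(157,495),(353,453),(300,213),(109,252)]
W=np.array([ray_at_z("top",(u/5.4+240-.5,v/5.4+110-.5),.012) for u,v in c]);print(W.round(4))
NL,NR,FR,FL=W
print("dims",[np.linalg.norm(a-b).round(4) for a,b in((NL,NR),(FL,FR),(NL,FL),(NR,FR))])
x=(FL+FR-NL-NR)/2; y=(NL+FL-NR-FR)/2
print("yaw",np.arctan2(x[1],x[0]),np.arctan2(-y[0],y[1]),"cen",W.mean(0),"o",(NL+NR)/2)
s=[(480,530),(526,614),(700,580),(648,503)]
V=np.array([ray_at_z("side",((u-420)/4+315-.5,(v-300)/4+140-.5),.012) for u,v in s]);print("side",V.round(4),"cen",V.mean(0))
for a,b in ((0,1),(1,2),(2,3),(3,0)): d=V[b]-V[a];print(np.linalg.norm(d).round(4),np.arctan2(d[1],d[0]).round(3))
# head axis in top: midlines at z .165
h=[((118+215)/2,150),((150+245)/2,320)]
A=np.array([ray_at_z("top",(u/5.4+240-.5,v/5.4+110-.5),.165) for u,v in h]);d=A[0]-A[1];print("head",A.round(4),np.arctan2(d[1],d[0]))
k=vision.calibration("top");print(-k["R"].T@k["t"])
k=vision.calibration("side");print(-k["R"].T@k["t"])
E
```

```text
[[0.5    0.2214 0.012 ]
 [0.5253 0.1175 0.012 ]
 [0.6581 0.1511 0.012 ]
 [0.6337 0.2545 0.012 ]]
dims [np.float64(0.1069), np.float64(0.1063), np.float64(0.1378), np.float64(0.137)]
yaw 0.24513384182550896 0.23488885086153075 cen [0.57927184 0.18613619 0.012     ] o [0.51264189 0.16946772 0.012     ]
side [[0.5029 0.2273 0.012 ]
 [0.5215 0.1212 0.012 ]
 [0.6588 0.1475 0.012 ]
 [0.642  0.2496 0.012 ]] cen [0.58128931 0.18637388 0.012     ]
0.1077 -1.397
0.1398 0.189
0.1035 1.734
0.1409 -2.983
head [[0.6392 0.2    0.165 ]
 [0.5572 0.1815 0.165 ]] 0.22233322592880098
[0.32428692 0.04643129 1.06763898]
[ 0.32389727 -0.83015402  0.80091926]
```

```bash
cat > icp.py <<'E'
from h import *
from scipy.optimize import least_squares
def hull(cam,p,B):
    return cv2.convexHull(proj(cam,P([p[0],p[1],0],p[2],B)).astype(np.float32))[:,0]
def edges(g,H,w=4):
    out=[];n=len(H);cen=H.mean(0)
    for i in range(n):
        a,b=H[i],H[(i+1)%n];L=np.linalg.norm(b-a)
        if L<8: continue
        t=(b-a)/L;nn=np.array([-t[1],t[0]]);nn*=np.sign(nn@((a+b)/2-cen))
        for s in np.linspace(.12,.88,int(L)):
            q=a+(b-a)*s; k=np.linspace(-w,w,33); X=q+k[:,None]*nn
            v=cv2.remap(g,X[:,0].astype(np.float32)[None],X[:,1].astype(np.float32)[None],cv2.INTER_CUBIC)[0]
            d=np.gradient(v); j=np.argmax(d)   # dark inside -> bright outside
            if d[j]*4>12 and 0<j<32: out.append(X[j])
    return np.array(out)
def icp(views,p,B):
    p=np.array(p,float)
    for it in range(15):
        E={c:edges(g,hull(c,p,B),6 if it<5 else 3) for c,g in views.items()}
        def res(p):
            r=[]
            for c,e in E.items():
                H=hull(c,p,B).reshape(-1,1,2); r+=[cv2.pointPolygonTest(H,tuple(map(float,x)),True) for x in e]
            return np.array(r)
        p=least_squares(res,p,loss="soft_l1",f_scale=.4,diff_step=1e-4,x_scale=[.01,.01,.1]).x
    return p.round(4),{c:len(e) for c,e in E.items()},np.median(abs(res(p))).round(2)
E
python3 - <<'E'
from icp import *
B=np.array([[x,y,z] for x in(0,.14) for y in(-.055,.055) for z in (0,.014)])
def ld(f): return cv2.GaussianBlur(cv2.resize(cv2.imread(f,0),(640,400),interpolation=cv2.INTER_AREA),(0,0),.7).astype(np.float32)
v={"top":ld("pics/top0.png"),"side":ld("pics/side0.png")}
for s in ({"top":v["top"]},{"side":v["side"]},v):
    for y0 in (.15,.24): print(list(s),icp(s,[.511,.170,y0],B))
# same for head top-view silhouettes of the holder as check
B=np.array([[x,y,z] for x in(-.066,.066) for y in(-.11,.11) for z in (0,.086)])
print(icp(v,[.502,-.2,0],B))
E
```

```text
['top'] (array([0.5111, 0.1695, 0.2397]), {'top': 141}, np.float64(0.24))
['top'] (array([0.5111, 0.1694, 0.2438]), {'top': 141}, np.float64(0.24))
['side'] (array([0.5135, 0.1732, 0.2392]), {'side': 131}, np.float64(0.34))
['side'] (array([0.5134, 0.1734, 0.2348]), {'side': 131}, np.float64(0.27))
['top', 'side'] (array([0.5121, 0.1703, 0.2405]), {'top': 141, 'side': 132}, np.float64(0.4))Traceback (most recent call last):
  File "<stdin>", line 6, in <module>
  File "icp.py", line 26, in icp
    p=least_squares(res,p,loss="soft_l1",f_scale=.4,diff_step=1e-4,x_scale=[.01,.01,.1]).x
      ~~~~~~~~~~~~~^^^^^^^^^^^^^^^^^^^^^^^^^^^^^^^^^^^^^^^^^^^^^^^^^^^^^^^^^^^^^^^^^^^^^
    return func(*args, **kwargs)
    result = trf(vector_fun.fun, vector_fun.jac, x0, f0, J0, lb, ub, ftol, xtol,
                 gtol, max_nfev, x_scale, loss_function, tr_solver,
                 tr_options.copy(), verbose, callback=callback_wrapped)
    return trf_no_bounds(
        fun, jac, x0, f0, J0, ftol, xtol, gtol, max_nfev, x_scale,
        loss_function, tr_solver, tr_options, verbose, callback=callback)

[... 836 characters left out ...]
  ~~~~~~~~^^^^^^^^^^^^^^^^^^^^^^^^^^^^^^
    return np.atleast_1d(self.fun(x))
                         ~~~~~~~~^^^
    return self.f(x, *self.args, **self.kwargs)
           ~~~~~~^^^^^^^^^^^^^^^^^^^^^^^^^^^^^^
  File "icp.py", line 24, in res
    H=hull(c,p,B).reshape(-1,1,2); r+=[cv2.pointPolygonTest(H,tuple(map(float,x)),True) for x in e]
      ~~~~^^^^^^^
  File "icp.py", line 4, in hull
    return cv2.convexHull(proj(cam,P([p[0],p[1],0],p[2],B)).astype(np.float32))[:,0]
                          ~~~~^^^^^^^^^^^^^^^^^^^^^^^^^^^^^
  File "h.py", line 4, in proj
    c=vision.calibration(cam); K,R,t=map(np.array,(c["K"],c["R"],c["t"]))
ValueError: time passes only in moves, steps and waits
```

Both views agree that the lens unit is at (0.512, 0.170) with yaw 0.240, which puts the focus at (0.444, 0.154, 0.165). Carrying the tray there.

apply_moves --series '[{"offset": [-0.5, 2, 0], "rot": [0, 0, -4]}, {"offset": [-1.2, 5, 0], "rot": [0, 0, -10]}, {"offset": [-2, 8, 0], "rot": [0, 0, -17]}, {"offset": [-3, 11, 0], "rot": [0, 0, -24]}, {"offset": [-4, 14, 0], "rot": [0, 0, -31]}, {"offset": [-5, 17, 0], "rot": [0, 0, -38]}, {"offset": [-6, 20, 0], "rot": [0, 0, -45]}, {"offset": [-6.8, 23, 0], "rot": [0, 0, -52]}, {"offset": [-7.2, 26, 0], "rot": [0, 0, -59]}, {"offset": [-7.2, 29, 0], "rot": [0, 0, -65]}, {"offset": [-7, 32, 0], "rot": [0, 0, -70]}, {"offset": [-6.8, 35, -1], "rot": [0, 0, -74]}, {"offset": [-6.5, 37.5, -2], "rot": [0, 0, -76.2]}, {"offset": [-6.3, 39, -3], "rot": [0, 0, -76.2]}, {"offset": [-6.3, 39.5, -3.7], "rot": [0, 0, -76.2]}, {"offset": [-6.3, 39.5, -3.9], "rot": [0, 0, -76.2]}, {"offset": [-6.3, 39.5, -3.9], "rot": [0, 0, -76.2]}, {"offset": [-6.3, 39.5, -3.9], "rot": [0, 0, -76.2]}, {"offset": [-6.3, 39.5, -3.9], "rot": [0, 0, -76.2]}]'

```text
time: 17.0
position: [0.4435, 0.1532, 0.2025]
tool_rot: [0.618, 0.786, 0.0, 0.0]
ft_force: [-0.7, -0.4, -0.9]
grip_width: 0.0117
grip_force: 24.9
```

```bash
python3 - <<'E'
from h import *
from scipy.spatial.transform import Rotation as Ro
for c in ("top","side"):
    im=vision.camera(c)
    o=get_obs();R=Ro.from_quat(o["tool_rot"]).as_matrix()
    print(o["time"],o["position"].round(4) if hasattr(o["position"],"round") else o["position"],R.round(4).tolist(),o["grip_width"])
    for q in ("tray_mid","tray_grip","tray","lens_unit"): print(c,q,[(np.round(d["centre"],4).tolist(),round(d["conf"],2)) for d in nets.spot_point(c,q)][:4])
    if c=="side": save("s6",cv2.resize(im[90:350,290:490],(460,598),interpolation=cv2.INTER_CUBIC),1)
    else: save("t6",cv2.resize(im[100:240,230:430],(600,420),interpolation=cv2.INTER_CUBIC),1)
E
```

```text
17.05 [0.4434 0.1533 0.2025] [[-0.2365, 0.9716, 0.0009], [0.9716, 0.2365, 0.0001], [-0.0002, 0.0009, -1.0]] 0.011773980812774112
top tray_mid []
top tray_grip []
top tray []
top lens_unit [([0.6858, -0.3062, -0.0033], 0.97), ([0.3618, 0.4304, 0.0015], 0.85)]
17.3 [0.4432 0.1538 0.2022] [[-0.2373, 0.9714, 0.0003], [0.9714, 0.2373, 0.0], [-0.0001, 0.0003, -1.0]] 0.011415602090172138
side tray_mid [([0.6029, -0.2457, 0.1975], 0.28)]
side tray_grip [([0.442, 0.1478, 0.2037], 0.78), ([0.645, -0.0042, -0.0011], 0.39)]
side tray [([0.4421, 0.1531, 0.136], 0.52)]
side lens_unit [([0.3634, 0.4292, -0.0016], 0.95), ([0.6923, -0.3064, -0.0007], 0.85), ([0.5109, 0.1692, 0.0004], 0.76), ([0.1783, 0.2845, 0.0011], 0.57)]
```

View pics/s6.png

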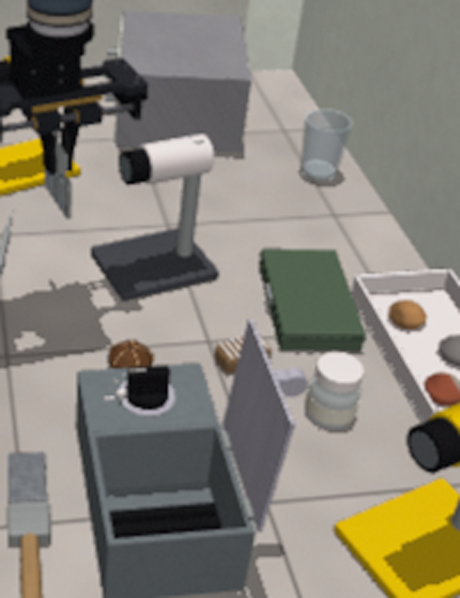

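The tray hangs upright before the lens at about (60,180), with the flap open, the knob at zero and the bystanders in place. I'll raise it 3 mm and check its centring with a predicted-box overlay.

apply_moves --series '[{"offset": [0.1, 0, 0.3], "rot": [0, 0, 0]}, {"offset": [0.1, 0, 0.3], "rot": [0, 0, 0]}, {"offset": [0.1, 0, 0.3], "rot": [0, 0, 0]}, {"offset": [0.1, 0, 0.3], "rot": [0, 0, 0]}]'

```text
time: 17.9
position: [0.444, 0.1539, 0.205]
tool_rot: [0.617, 0.787, -0.0, -0.0]
ft_force: [-0.0, -0.6, -1.6]
grip_width: 0.0116
grip_force: 24.9
```

```bash
python3 - <<'E'
from h import *
im=vision.camera("side");o=get_obs();p=np.array(o["position"]);print(p,o["tool_rot"],o["time"])
for q in ("tray_grip","tray"): print(q,[(np.round(d["centre"],4).tolist(),round(d["conf"],2)) for d in nets.spot_point("side",q)][:2])
u0,v0,w,h,S=290,120,70,75,8
c=cv2.resize(im[v0:v0+h,u0:u0+w],None,fx=S,fy=S,interpolation=cv2.INTER_CUBIC)[...,::-1].copy()
O=[p[0],p[1],p[2]-.0654]; yaw=.2396-np.pi/2
for y in (-.0025,.0025):
    q=((proj("side",P(O,yaw,[[-.04,y,0],[.04,y,0],[.04,y,.05],[-.04,y,.05]]))-[u0,v0]+.5)*S).astype(int); print(q.tolist())
    cv2.polylines(c,[q],True,(0,0,255) if y>0 else (0,255,0),1)
cv2.imwrite("pics/s7.png",c)
E
```

```text
[0.44404932 0.15394419 0.2050464 ] [ 6.17403438e-01  7.86646676e-01 -7.26857508e-06 -2.81426764e-05] 17.95
tray_grip [([0.4443, 0.1493, 0.2063], 0.58), ([0.3856, 0.2381, -0.0029], 0.3)]
tray [([0.4452, 0.155, 0.1373], 0.56)]
[[149, 402], [228, 522], [231, 398], [149, 281]]
[[162, 399], [242, 520], [245, 396], [163, 279]]
```

View pics/s7.png

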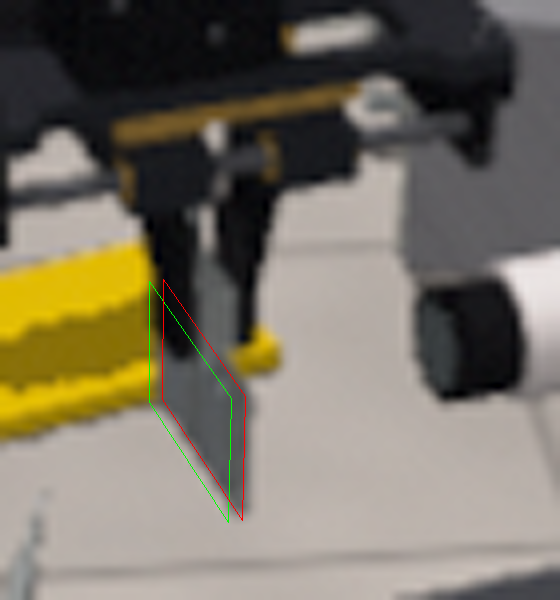

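The overlay matches the tray to under 1 px (bottom corner near (245,517) against (242,520) predicted), so it is centred and square. Handing in.

```bash
python3 -c "
from rig import hand_in
print(hand_in())"
```

```text
the job is handed in; nothing more can be done
None
```

The job is handed in at about 18 s: knob back at its zero stop, flap standing open at about 1.66 rad, and the tray held upright and square to the lens, within about 1 mm of the focus point I measured; I saw nothing else on the bench disturbed.

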